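# Hang the headphones on the bench supply's fold-out bar

## Robot

A 6-joint arm with a two-finger parallel gripper is mounted at the origin on the work surface. World frame = base frame: x ahead of the robot, y to its left, z up, the work surface at z = 0. Lengths are in m, angles in rad, forces in N, time in s.
With the tool pointing down it reaches from about 0.3 to 0.95 m from the base axis. Payload 3.1 kg.
Tool frame: the origin (TCP) lies between the finger pads; the fingertips stand 19 mm ahead of it and the grasp point (between the pads) is the TCP; z points along the fingers, y is the line along which they close (so a half turn about z gives the same grasp; the last joint's range is limited). The gripper opens to 85 mm and grips with 20 to 120 N. Pads are 22 mm wide; open, the fingers measure 114 mm over their backs; the gripper's body (76 mm by 85 mm) begins 54 mm behind the grasp point. The pads swing forward as they close: fully open they stand 13 mm farther back than shut.
Start: joints at [-1.298, 0.308, 1.634, -0, 1.2, -0.07], TCP at [0.21, -0.589, 0.25] pointing down, gripper open.
Joint ranges: [-3.06, 3.06], [-0.79, 1.96], [0.05, 2.63], [-1.19, 4.34], [0.05, 2.64], [-2.94, 2.94]. Speed limits (rad/s): [2.79, 2.79, 3.14, 3.14, 3.14, 3.14].

## Interface

Orientations are given as a rotation vector (axis times angle).
In Python, from cell import manip gives the robot as it stands. The module is installed in compiled form; this text tells all that it offers.
- The arm moves only by the tool arm_command, never from a script. Its argument "series" is a list of rows, each an object with "hand": the opening, from -1 (shut) to 1 (fully open); "xyz": the shift along the tool's x, y, z in cm, a list of three; "twist": the turn, a rotation vector about the tool's x, y, z in rad, a list of three. In form: [{"hand": hand, "xyz": [x, y, z], "twist": [ax, ay, az]}, ...]. A call has 1 to 20 rows; each row is the pose to reach, as a shift and turn from the pose commanded when the call began, along the tool's axes at that moment; what a row does not reach only later rows make up. A row lasts 1/8 s, in which the tool goes at most 62.5 mm and 10.7 degrees, less where a joint would pass 70% of its speed; a pose out of reach is approached as far as the arm can. A call with a gripper value outside its range is refused whole. The fingers move at their own pace and stop on an object; "force" is the grip in N (left out, the last holds). Time passes only in rows, so rows that repeat a pose let the fingers close. It gives the time, the measured TCP pose, the force, the opening and the grip force at its end, in the units of the state.
- manip.observe(): the state, without advancing time (a new reading comes with each control period).
- manip.get_image(name): name is "scene" or "top"; returns (picture, depth): 480x640x3 uint8, red, green, blue; 480x640 float32, m along the optical axis (not along the pixel's ray), 0 where there is no reading.
- manip.get_calibration(name): a dict with "fx", "fy", "cx", "cy" (pixels), "position" and "orientation" of the camera in the world. Camera axes: x right, y up, looking along -z (the intrinsics and any distortion apply to the point x, -y, -z); pixel columns grow to the right and rows downward; lengths in m; the calibration is good to about 2 mm. A picture is of the moment at which its call begins. get_calibration takes no time and is no camera call.
- manip.hand_in(): hands the job in; it is judged then, once.
The state is a dict: "time_s": time; "joint_pos": joint angles; "qvel": joint speeds; "joint_efforts": joint torques, N m; "tool_pos": TCP position; "tool_rot": TCP orientation; "contact_force": force on the tool from outside, world axes, zero at the start; "ft_torque": the same for the moment, N m; "width": opening from 0.0 (shut) to 1.0 (fully open); "finger_force": force on a finger pad.
Only numpy, scipy, OpenCV 4.12 (cv2) and the standard library are available. Lean on these libraries where they do the work, as an engineer would, in place of code of your own. Each camera call takes 0.05 s, during which the arm holds its last target. There are 200 camera calls.

## Task

First swing the folded headphone bar on the bench power supply all the way out to its stop, while the headphones still stand on the bench. Then hang the headphones over the bar: gently set down, upright, with the headband's pad resting across the bar between post and upturned tip, roughly centred and square to it, one cup on each side. Leave the magnifier stand, jar, spool and wooden box where they are.

Things in the scene. Friction and masses are not known exactly. Their poses are not given: they have to be found in the camera images.
- psu: Bench power supply, aluminium case 160 (x) x 200 (y) x 110 high, fixed. Origin: centre of its underside; its control panel faces its -x. A steel post, 18 in diameter, stands at its front right corner, at (-70, -112) mm in this frame, and carries the swinging headphone bar.
- bar (a joint): Swing angle (rad) of the headphone bar about the post's vertical axis, (-70, -112) mm in psu's frame. At 0 it points along psu +y (folded above the case); growing, it swings counterclockwise seen from above to its stop at 1.571, where it points along psu -x, out in front of the panel. Stiff, no spring: about 1.2 N at 100 mm from the post moves it; it stays where left.
- bar_mid (a point): Point on top of the bar, 85 mm from the hinge axis. The bar is a level steel rod, 14 in diameter, its top 191 above the bench, 150 long from the hinge axis, with a tip turned up to 211 above the bench; the hub at the post is 24 in diameter, its top at 196. The point turns with the bar: y points along the bar from hinge to tip, z up.
- headphones: Rigid black headphones, about 0.28 kg, standing on two flat-bottomed cups. Origin: between the cups, level with their undersides; z up, y from cup to cup. 190 wide (y), 66 deep (x), 175 high. Grey crown pad on top: 32 (x) x 64 (y) x 22 thick, flat underside 153 above the origin. Bands 26 wide (x) slope from it to the cups (85 high); gap between cups 110.
- crown (a point): Centre of the underside of the crown pad, 153 mm above the headphones' origin; axes as headphones.
- magnifier: Magnifier stand, a bystander: steel foot 68 in diameter, 14 high, thin rod, level brass-rimmed lens 84 in diameter at the top, 236 high, 0.8 kg. Origin: centre of its underside.
- jar: Clear jar with a white lid, a bystander, 54 in diameter, about 85 high. Origin: centre of its underside.
- spool: Solder spool standing on its flange, a bystander, 64 in diameter, 50 high. Origin: centre of its underside.
- woodbox: Closed wooden box with a brass clasp, a bystander, 85 (x) x 130 (y) x 57 high. Origin: centre of its underside.
Things that resemble listed ones, but are neither listed nor needed, are in the scene too. Of the things that look like the headphones, take the one that is nearest to the robot's base at the start.

How it is judged:
By the outcome, as a careful person would: the job done as asked, in the order asked, and still so for the second after the job is handed in, with the robot touching nothing.
It also fails if it takes over 64 s, if anything falls off the work surface, if the arm or the gripper's body presses on something with over 40 N, if the wrist force passes 120 N, or if a joint passes its speed limit or range.

## Working session

There is one attempt and no reset: what is moved stays moved. The work goes in short steps, Python scripts to look and compute and a tool call to move; the robot and the scene stay as the last step left them, time stands still between calls to the robot, and variables do not carry over. Pictures are saved under pics/ and viewed, at most 10 in all, crops included, and the job is handed in when it is done.

Besides the shell and the picture viewer there is one more tool, called in YAML: its name, and indented under it one key for each argument. arm_command: Moves the arm, as the interface text tells. Its arguments: {"type":"object","properties":{"series":{"type":"array","items":{"type":"object","properties":{"hand":{"type":"number"},"xyz":{"type":"array","items":{"type":"number"}},"twist":{"type":"array","items":{"type":"number"}}}}},"force":{"type":"number"}},"required":["series"]}

```bash
mkdir -p pics
cat > h.py <<'E'
import numpy as np, cv2
from cell import manip
from scipy.spatial.transform import Rotation as R
def cam(n):
    c=manip.get_calibration(n); o=np.array(c['orientation'],float)
    M=o if o.shape==(3,3) else (R.from_rotvec(o).as_matrix() if o.size==3 else R.from_quat(o).as_matrix())
    return c,M,np.array(c['position'])
def grab(n,tag):
    p,d=manip.get_image(n); cv2.imwrite(f'pics/{tag}.png',p[:,:,::-1]); np.save(f'pics/{tag}.npy',d); return p,d
def cloud(n,d):
    c,M,t=cam(n); v,u=np.mgrid[0:480,0:640]
    P=np.stack([(u-c['cx'])/c['fx']*d,-(v-c['cy'])/c['fy']*d,-d],-1)@M.T+t
    P[d<=0]=np.nan; return P
def ray(n,u,v,z):
    c,M,t=cam(n); r=M@np.array([(u-c['cx'])/c['fx'],-(v-c['cy'])/c['fy'],-1]); return t+r*(z-t[2])/r[2]
E
python3 - <<'E'
from h import *
for n in('scene','top'):
    print(manip.get_calibration(n)); grab(n,n+'0')
s=manip.observe(); print(s)
E
```

```text
{'fx': 532.1822821731276, 'fy': 532.1822821731276, 'cx': 319.2049176634331, 'cy': 243.50879793042532, 'position': array([ 1.2429492 , -0.63744745,  1.13595156]), 'orientation': array([0.68493852, 0.31703079, 0.87204001])}
{'fx': 479.24107349140604, 'fy': 479.24107349140604, 'cx': 320.6938904195545, 'cy': 233.9317009633751, 'position': array([ 0.42997595, -0.08323246,  1.3357871 ]), 'orientation': array([ 0.07641837, -0.08746627, -1.58083562])}
{'time_s': 0.1, 'joint_pos': array([-1.29771730e+00,  3.08956891e-01,  1.63503847e+00, -3.44764940e-06,
        1.19974001e+00, -6.97109416e-02]), 'qvel': array([ 3.00739244e-05, -2.42953449e-03, -2.48735993e-03, -1.45246877e-04,
        8.02260787e-04,  6.47316158e-05]), 'joint_efforts': array([-3.71162760e-04, -4.16405439e+01, -2.77645290e+01, -8.84431643e-05,
        4.00946374e-03,  5.32580358e-06]), 'tool_pos': array([ 0.20984785, -0.58796549,  0.24914754]), 'tool_rot': array([-3.09346096e+00, -5.35459228e-01,  3.46440189e-04]), 'contact_force': array([ 0.18044959, -0.22189863,  0.4528898 ]), 'ft_torque': array([-0.01275309, -0.01484522, -0.00233139]), 'finger_force': 0.0, 'width': 0.9999119497945412}
```

View pics/scene0.png

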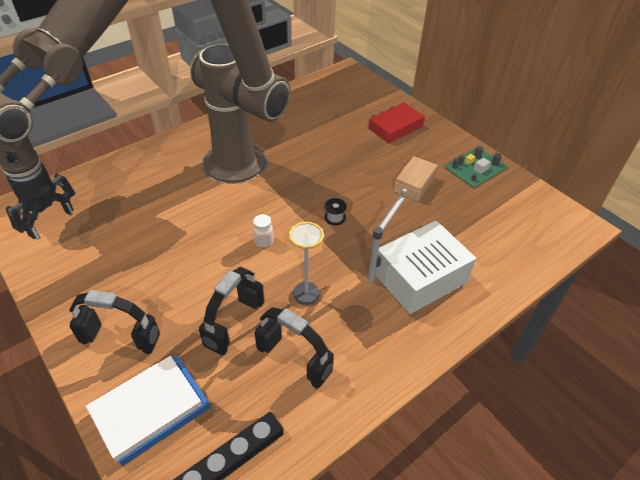

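View pics/top0.png

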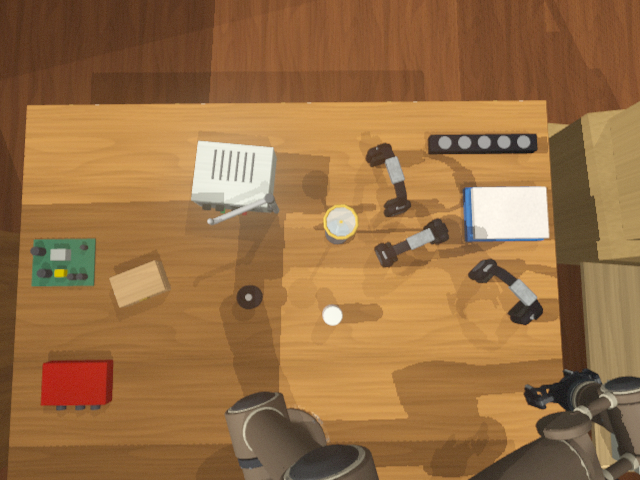

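The scene view shows the post at (377,235), with the bar reaching to (405,192). The top view shows the post at (270,203) and the bar tip at (210,221), so the bar is already slightly open. The headphone candidates in the top view are A (392,180), B (412,243) and C (508,290). Next I'll measure their distances from the base.

Run:
```python
from h import *
img=cv2.imread('pics/top0.png'); P=cloud('top',np.load('pics/top0.npy')); Z=P[...,2]
print('table z',np.nanmedian(Z[340:360,150:200]))
def reg(n,u0,u1,v0,v1,zl,zh):
    m=np.zeros(Z.shape,bool); m[v0:v1,u0:u1]=1
    m&=(Z>zl)&(Z<zh); q=P[m]
    if len(q)<5: print(n,'few',len(q)); return
    r=cv2.minAreaRect((q[:,:2]*1000).astype(np.float32))
    print(n,len(q),'mean',q.mean(0).round(4),'zmax',q[:,2].max().round(3),'rect',np.round(r[0]),np.round(r[1]),round(r[2],1))
for n,b in dict(A=(360,420,135,220),B=(370,452,212,270),C=(465,546,255,328)).items():
    reg(n+' all',*b,.03,.3); reg(n+' pad',*b,.168,.2); reg(n+' cups',*b,.06,.09)
reg('psu',180,285,130,225,.10,.118)
reg('bar',195,280,185,235,.175,.2); reg('tip',195,222,205,235,.198,.22); reg('hub',255,285,190,215,.185,.21)
reg('mag',320,362,200,250,.2,.26); reg('jar',318,348,300,332,.07,.1); reg('spool',232,266,282,312,.04,.06); reg('box',105,172,258,310,.045,.07)
big=cv2.resize(img[120:340,350:560],None,fx=2.6,fy=2.6,interpolation=cv2.INTER_CUBIC); cv2.imwrite('pics/crop1.png',big)
```

```text
table z 0.00021342333735629992
A all 1343 mean [ 0.7018 -0.274   0.1251] zmax 0.181 rect [ 710. -276.] [190.  67.] 16.6
A pad 350 mean [ 0.7103 -0.2764  0.1749] zmax 0.181 rect [ 712. -277.] [73. 33.] 17.2
A cups 429 mean [ 0.6982 -0.2696  0.0795] zmax 0.09 rect [ 711. -277.] [190.  67.] 16.6
B all 1332 mean [ 0.537  -0.3221  0.1252] zmax 0.181 rect [ 571. -320.] [136. 190.] 23.2
B pad 359 mean [ 0.5382 -0.3333  0.1749] zmax 0.181 rect [ 539. -335.] [32. 81.] 23.5
B cups 452 mean [ 0.5376 -0.3209  0.0797] zmax 0.09 rect [ 569. -321.] [133. 189.] 23.2
C all 1623 mean [ 0.4092 -0.569   0.1197] zmax 0.182 rect [ 408. -578.] [188.  67.] 43.1
C pad 393 mean [ 0.4067 -0.578   0.1747] zmax 0.182 rect [ 406. -580.] [84. 34.] 41.0
C cups 522 mean [ 0.4052 -0.5666  0.0789] zmax 0.09 rect [ 408. -578.] [187.  66.] 42.8
psu 4561 mean [0.7206 0.138  0.1103] zmax 0.118 rect [719. 127.] [221. 163.] 84.3
bar 414 mean [0.6149 0.0906 0.1908] zmax 0.2 rect [611.  97.] [ 23. 163.] 23.7
tip 32 mean [0.5829 0.1703 0.2085] zmax 0.214 rect [583. 171.] [12. 12.] 12.0
hub 138 mean [0.6349 0.0418 0.1935] zmax 0.202 rect [636.  45.] [23. 48.] 13.1
mag 985 mean [ 0.5747 -0.1376  0.2346] zmax 0.244 rect [ 575. -138.] [81. 80.] 89.8
jar 275 mean [ 0.3505 -0.1199  0.0855] zmax 0.092 rect [ 351. -120.] [47. 45.] 45.0
spool 457 mean [0.3994 0.1021 0.0503] zmax 0.058 rect [399. 102.] [64. 61.] 89.3
box 1628 mean [0.4385 0.3946 0.0569] zmax 0.065 rect [438. 396.] [ 87. 132.] 20.7
```

View pics/crop1.png

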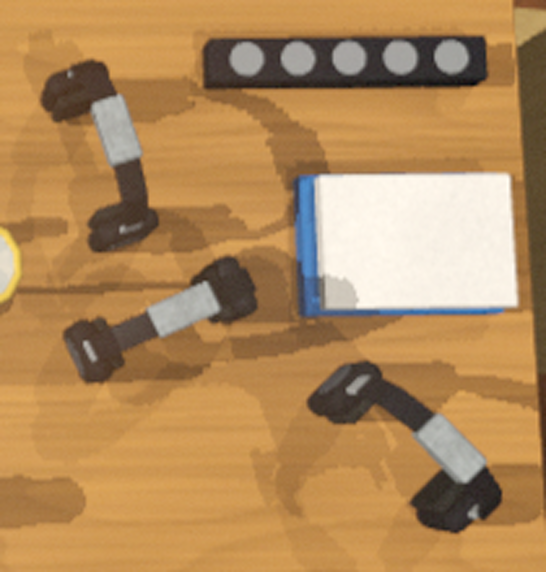

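B (412,243) is nearest to the base at 0.63 m; C is at 0.71 m and A at 0.76 m. The crop shows B standing upright with its pad at crop (183,307), so B is the one to take. Next I'll refine the psu, bar and B frames using both views.

```bash
cat >> h.py <<'E'
def both(tag):
    Q=[]
    for n in('top','scene'):
        Q.append(cloud(n,np.load(f'pics/{n}{tag}.npy')).reshape(-1,3))
    return Q
def sel(q,c,r,zl,zh): return q[(np.hypot(q[:,0]-c[0],q[:,1]-c[1])<r)&(q[:,2]>zl)&(q[:,2]<zh)]
def rect(q):
    r=cv2.minAreaRect((q[:,:2]*1000).astype(np.float32)); b=cv2.boxPoints(r); e=b[1]-b[0] if np.linalg.norm(b[1]-b[0])>np.linalg.norm(b[2]-b[1]) else b[2]-b[1]
    y=(np.degrees(np.arctan2(e[1],e[0]))-90+90)%180-90
    return np.round(r[0],1),np.round(r[1],1),'yaw of long axis as y:',round(y,2)
E
python3 - <<'E'
from h import *
for n,Q in zip(('top','scene'),both(0)):
    print(n)
    q=sel(Q,(.72,.135),.14,.104,.116); q=q[~((np.hypot(q[:,0]-.635,q[:,1]-.042)<.03))]
    print('psu',len(q),rect(q))
    hub=sel(Q,(.635,.042),.018,.19,.2); print('hub',len(hub),hub.mean(0).round(4),np.ptp(hub,axis=0).round(3))
    post=sel(Q,(.635,.042),.03,.03,.10); print('post',len(post), post.mean(0).round(4) if len(post) else '')
    b=sel(Q,(.635,.042),.14,.184,.196); b=b[np.hypot(b[:,0]-.635,b[:,1]-.042)>.03]
    m=b.mean(0); u=np.linalg.svd(b[:,:2]-m[:2],full_matrices=False)[2][0]; u*=np.sign(u[1]); print('bar',len(b),m.round(4),'dir deg from +y ccw',np.degrees(np.arctan2(-u[0],u[1])).round(2), 'hinge at y=.042: x',m[0]+u[0]/u[1]*(.042-m[1]))
    t=sel(Q,(.583,.171),.025,.20,.216); print('tip',len(t),t.mean(0).round(4) if len(t) else '')
    for zl,zh in((.172,.18),(.07,.09),(.03,.18)):
        q=sel(Q,(.54,-.325),.115,zl,zh)
        q=q[(q[:,0]-.54)*np.cos(.41)+(q[:,1]+.325)*np.sin(.41)<.045]
        print('B',zl,len(q),q.mean(0).round(4),rect(q))
    q=sel(Q,(.575,-.138),.06,.22,.25); print('mag',q.mean(0).round(4),rect(q))
E
```

```text
top
psu 4403 (array([720.2, 137.1]), array([201., 162.]), 'yaw of long axis as y:', np.float32(-6.08))
hub 84 [0.6365 0.0382 0.1952] [0.026 0.034 0.01 ]
post 90 [0.6317 0.0448 0.0757]
bar 249 [0.604  0.1184 0.19  ] dir deg from +y ccw 22.23 hinge at y=.042: x 0.6352563741861329
tip 31 [0.5829 0.1705 0.2088]
B 0.172 313 [ 0.5388 -0.3344  0.1755] (array([ 537.9, -332.5]), array([31.6, 75. ]), 'yaw of long axis as y:', np.float32(23.87))
B 0.07 395 [ 0.5349 -0.3249  0.0814] (array([ 538.7, -334.6]), array([ 64.9, 188.4]), 'yaw of long axis as y:', np.float32(23.19))
B 0.03 1278 [ 0.5338 -0.3235  0.1276] (array([ 538.3, -334. ]), array([ 65.5, 189.9]), 'yaw of long axis as y:', np.float32(23.24))
mag [ 0.5747 -0.1376  0.2346] (array([ 574.9, -137.9]), array([81.2, 80.1]), 'yaw of long axis as y:', np.float32(-0.24))
scene
psu 3681 (array([720.7, 136.4]), array([205.2, 165.3]), 'yaw of long axis as y:', np.float32(-6.16))
hub 57 [0.6382 0.039  0.1956] [0.024 0.034 0.01 ]
post 230 [0.6493 0.0349 0.0675]
bar 168 [0.6066 0.1196 0.1904] dir deg from +y ccw 21.98 hinge at y=.042: x 0.6379676542228543
tip 28 [0.5859 0.1702 0.2063]
B 0.172 310 [ 0.5415 -0.3354  0.1758] (array([ 540.8, -334.5]), array([33.6, 64.7]), 'yaw of long axis as y:', np.float32(22.15))
B 0.07 636 [ 0.5471 -0.3366  0.0811] (array([ 542.5, -335.8]), array([ 65.1, 187.5]), 'yaw of long axis as y:', np.float32(22.56))
B 0.03 2111 [ 0.5504 -0.3449  0.1077] (array([ 542.2, -335.4]), array([ 65.1, 190.2]), 'yaw of long axis as y:', np.float32(22.66))
mag [ 0.5767 -0.1381  0.2352] (array([ 575.8, -137.6]), array([81.1, 81.4]), 'yaw of long axis as y:', np.float32(2.89))
```

```bash
cat >> h.py <<'E'
def rows(W,yaw_y):
    """world TCP targets -> cm shifts and twist in present tool axes; yaw_y: wanted deg of tool y (mod 180 nearest)"""
    s=manip.observe(); T=R.from_rotvec(s['tool_rot']); p=np.array(s['tool_pos'])
    ty=T.as_matrix()[:,1]; cur=np.degrees(np.arctan2(ty[1],ty[0]))
    print('at',p.round(4),'tool y yaw',cur.round(2),'q',np.round(s['joint_pos'],2),'t',s['time_s'],'F',np.round(s['contact_force'],1),'w',round(s['width'],3))
    if yaw_y is not None:
        y=np.radians(cur+(yaw_y-cur+90)%180-90); Y=np.array([np.cos(y),np.sin(y),0]); Zt=np.array([0,0,-1.]); X=np.cross(Y,Zt)
        print('twist',(T.inv()*R.from_matrix(np.stack([X,Y,Zt],1))).as_rotvec().round(3))
    for w in W: print(np.round(w,3),'->',(T.inv().apply(np.array(w)-p)*100).round(1))
E
python3 - <<'E'
from h import *
rows([(.21,-.588,.34),(.631,.1435,.34),(.631,.1435,.184)],-96.1)
E
```

```text
at [ 0.2098 -0.588   0.2491] tool y yaw -70.36 q [-1.3   0.31  1.64 -0.    1.2  -0.07] t 0.1 F [ 0.2 -0.2  0.5] w 1.0
twist [-0.002  0.     0.449]
[ 0.21  -0.588  0.34 ] -> [ 0.  -0.  -9.1]
[0.631 0.144 0.34 ] -> [ 64.3 -54.8  -9. ]
[0.631 0.144 0.184] -> [ 64.2 -54.7   6.6]
```

arm_command:
  series:
    - {"hand": -1,"xyz": [0,0,-6],"twist": [0,0,0]}
    - {"hand": -1,"xyz": [2,-2,-9],"twist": [0,0,0]}
    - {"hand": -1,"xyz": [64.3,-54.8,-9],"twist": [0,0,0.449]}
    - {"hand": -1,"xyz": [64.3,-54.8,-9],"twist": [0,0,0.449]}
    - {"hand": -1,"xyz": [64.3,-54.8,-9],"twist": [0,0,0.449]}
    - {"hand": -1,"xyz": [64.3,-54.8,-9],"twist": [0,0,0.449]}
    - {"hand": -1,"xyz": [64.3,-54.8,-9],"twist": [0,0,0.449]}
    - {"hand": -1,"xyz": [64.3,-54.8,-9],"twist": [0,0,0.449]}
    - {"hand": -1,"xyz": [64.3,-54.8,-9],"twist": [0,0,0.449]}
    - {"hand": -1,"xyz": [64.3,-54.8,-9],"twist": [0,0,0.449]}
    - {"hand": -1,"xyz": [64.3,-54.8,-9],"twist": [0,0,0.449]}
    - {"hand": -1,"xyz": [64.3,-54.8,-9],"twist": [0,0,0.449]}
    - {"hand": -1,"xyz": [64.3,-54.8,-9],"twist": [0,0,0.449]}
    - {"hand": -1,"xyz": [64.3,-54.8,-9],"twist": [0,0,0.449]}
    - {"hand": -1,"xyz": [64.3,-54.8,-9],"twist": [0,0,0.449]}
    - {"hand": -1,"xyz": [64.3,-54.8,-9],"twist": [0,0,0.449]}
    - {"hand": -1,"xyz": [64.3,-54.8,-9],"twist": [0,0,0.449]}
    - {"hand": -1,"xyz": [64.3,-54.8,-9],"twist": [0,0,0.449]}

```text
time_s: 2.35
tool_pos: [0.6308, 0.1422, 0.3401]
tool_rot: [3.136, -0.169, -0.001]
contact_force: [0.2, 0.3, -0.8]
width: 0.004
finger_force: 0.0
```

Run:
```python
from h import *
H=np.array([.638,.033]); W=[(.631,.1435,.184)]
for psi in range(22,85,7):
    a=np.radians(psi); u=np.array([-np.sin(a),np.cos(a)]); n=np.array([-np.cos(a),-np.sin(a)])
    W.append((*(H+.105*u-.020*n),.184))
rows(W,-96.1); print(W[-1])
```

```text
at [0.6308 0.1422 0.3401] tool y yaw -96.17 q [ 0.15  0.29  1.48 -0.    1.38  1.83] t 2.35 F [ 0.2  0.3 -0.8] w 0.004
twist [ 0.001  0.001 -0.001]
[0.631 0.144 0.184] -> [ 0.  -0.1 15.6]
[0.617 0.138 0.184] -> [-1.3  0.6 15.6]
[0.605 0.135 0.184] -> [-2.5  1.  15.6]
[0.592 0.13  0.184] -> [-3.7  1.6 15.6]
[0.581 0.123 0.184] -> [-4.7  2.4 15.6]
[0.57  0.116 0.184] -> [-5.7  3.3 15.6]
[0.561 0.107 0.184] -> [-6.6  4.2 15.6]
[0.552 0.097 0.184] -> [-7.3  5.3 15.6]
[0.545 0.086 0.184] -> [-7.9  6.5 15.6]
[0.539 0.074 0.184] -> [-8.3  7.7 15.6]
(np.float64(0.5394527357393056), np.float64(0.07439367955054085), 0.184)
```

arm_command:
  series:
    - {"hand": -1,"xyz": [0.3,0,6],"twist": [0,0,0]}
    - {"hand": -1,"xyz": [0.3,0,11],"twist": [0,0,0]}
    - {"hand": -1,"xyz": [0.3,0,14],"twist": [0,0,0]}
    - {"hand": -1,"xyz": [0.3,0,15.6],"twist": [0,0,0]}
    - {"hand": -1,"xyz": [-0.5,0.3,15.6],"twist": [0,0,0]}
    - {"hand": -1,"xyz": [-1.3,0.6,15.6],"twist": [0,0,0]}
    - {"hand": -1,"xyz": [-2.5,1,15.6],"twist": [0,0,0]}
    - {"hand": -1,"xyz": [-3.7,1.6,15.6],"twist": [0,0,0]}
    - {"hand": -1,"xyz": [-4.7,2.4,15.6],"twist": [0,0,0]}
    - {"hand": -1,"xyz": [-5.7,3.3,15.6],"twist": [0,0,0]}
    - {"hand": -1,"xyz": [-6.6,4.2,15.6],"twist": [0,0,0]}
    - {"hand": -1,"xyz": [-7.3,5.3,15.6],"twist": [0,0,0]}
    - {"hand": -1,"xyz": [-7.9,6.5,15.6],"twist": [0,0,0]}
    - {"hand": -1,"xyz": [-8.1,7.2,15.6],"twist": [0,0,0]}
    - {"hand": -1,"xyz": [-8.3,7.7,15.6],"twist": [0,0,0]}

```text
time_s: 4.22
tool_pos: [0.5406, 0.0753, 0.1842]
tool_rot: [-3.137, 0.168, 0.0]
contact_force: [0.9, 0.9, 0.9]
width: 0.0
finger_force: 0.6
```

```bash
cat >> h.py <<'E'
def bar(tag):
    for n in('top','scene'): grab(n,n+tag)
    for n,Q in zip(('top','scene'),both(tag)):
        b=sel(Q,(.638,.033),.14,.184,.196); b=b[(np.hypot(b[:,0]-.638,b[:,1]-.033)>.03)&(b[:,1]<.066)]
        if len(b)<10: continue
        m=b.mean(0); u=np.linalg.svd(b[:,:2]-m[:2],full_matrices=False)[2][0]; u*=-np.sign(u[0]); print(n,'bar',len(b),m.round(4),'psi',np.degrees(np.arctan2(-u[0],u[1])).round(2),'want 83.9')
        print(' y at x=.5535',m[1]+u[1]/u[0]*(.5535-m[0]))
E
python3 - <<'E'
from h import *
bar('1'); rows([],None)
E
```

```text
top bar 37 [0.5879 0.0393 0.1889] psi 80.84 want 83.9
 y at x=.5535 0.04488823348048653
scene bar 183 [0.5578 0.0482 0.1898] psi 78.61 want 83.9
 y at x=.5535 0.049046814557254924
at [0.5403 0.0752 0.1841] tool y yaw -96.12 q [ 0.06  0.23  1.88 -0.    1.03  1.74] t 4.325 F [ 0.2 -1.   0.7] w -0.003
```

arm_command:
  series:
    - {"hand": -1,"xyz": [-0.1,0.3,0],"twist": [0,0,0]}
    - {"hand": -1,"xyz": [-0.1,0.6,0],"twist": [0,0,0]}
    - {"hand": -1,"xyz": [-0.1,0.8,0],"twist": [0,0,0]}
    - {"hand": -1,"xyz": [-0.1,0.8,0],"twist": [0,0,0]}

```text
time_s: 4.82
tool_pos: [0.5386, 0.0679, 0.1841]
tool_rot: [3.137, -0.167, -0.001]
contact_force: [-0.9, 0.6, -0.5]
width: 0.002
finger_force: 0.2
```

arm_command:
  series:
    - {"hand": -1,"xyz": [0,0.2,0],"twist": [0,0,0]}
    - {"hand": -1,"xyz": [0,0.4,0],"twist": [0,0,0]}
    - {"hand": -1,"xyz": [0,0.4,0],"twist": [0,0,0]}

```text
time_s: 5.2
tool_pos: [0.5382, 0.0644, 0.1841]
tool_rot: [-3.136, 0.167, 0.001]
contact_force: [-1.0, 3.0, -0.0]
width: -0.001
finger_force: 1.5
```

Run:
```python
from h import *
bar('2'); rows([],None)
```

```text
scene bar 197 [0.5562 0.0411 0.19  ] psi 83.32 want 83.9
 y at x=.5535 0.041379491575983
at [0.5382 0.0643 0.1841] tool y yaw -96.09 q [0.04 0.22 1.89 0.   1.03 1.72] t 5.3 F [-1.4  4.1  0.1] w -0.001
```

arm_command:
  series:
    - {"hand": -1,"xyz": [0,0.2,0],"twist": [0,0,0]}
    - {"hand": -1,"xyz": [0,0.3,0],"twist": [0,0,0]}
    - {"hand": -1,"xyz": [0,0.3,0],"twist": [0,0,0]}

```text
time_s: 5.68
tool_pos: [0.5382, 0.064, 0.1842]
tool_rot: [-3.131, 0.169, -0.0]
contact_force: [-0.4, 10.7, -0.5]
width: 0.004
finger_force: 5.4
```

The force rose to 10.7 N with no further motion, so the bar is at its stop. I'll back off, lift and go to above headphones B.

arm_command:
  series:
    - {"hand": -1,"xyz": [0,-2,0],"twist": [0,0,0]}
    - {"hand": -1,"xyz": [0,-3.5,0],"twist": [0,0,0]}
    - {"hand": -1,"xyz": [0,-3.5,-6],"twist": [0,0,0]}
    - {"hand": -1,"xyz": [0,-3.5,-12],"twist": [0,0,0]}
    - {"hand": -1,"xyz": [0,-3.5,-17],"twist": [0,0,0]}
    - {"hand": -1,"xyz": [0,-3.5,-17],"twist": [0,0,0]}

```text
time_s: 6.42
tool_pos: [0.5451, 0.0963, 0.3608]
tool_rot: [-3.137, 0.166, -0.02]
contact_force: [0.0, 0.4, -0.1]
width: 0.003
finger_force: 0.0
```

Run:
```python
from h import *
bar('3'); rows([(.540,-.3345,.35),(.540,-.3345,.177)],23.0)
```

```text
top bar 252 [0.5536 0.0408 0.19  ] psi 84.1 want 83.9
 y at x=.5535 0.0407613886584715
scene bar 187 [0.5556 0.0393 0.1903] psi 83.8 want 83.9
 y at x=.5535 0.039564151792045386
at [0.5422 0.096  0.3549] tool y yaw -96.06 q [ 0.1   0.08  1.69 -0.    1.37  1.77] t 6.525 F [-0.5  0.4  0.2] w 0.001
twist [-0.    -0.002  1.064]
[ 0.54  -0.334  0.35 ] -> [ 4.3 42.8  0.5]
[ 0.54  -0.334  0.177] -> [ 4.3 42.8 17.8]
```

arm_command:
  series:
    - {"hand": 0.5,"xyz": [0,5,0],"twist": [0,0,-0.18]}
    - {"hand": 0.5,"xyz": [1,11,0],"twist": [0,0,-0.36]}
    - {"hand": 0.5,"xyz": [1.5,17,0],"twist": [0,0,-0.54]}
    - {"hand": 0.5,"xyz": [2,22,0],"twist": [0,0,-0.72]}
    - {"hand": 0.5,"xyz": [2.5,27,0],"twist": [0,0,-0.9]}
    - {"hand": 0.5,"xyz": [3,31,0],"twist": [0,0,-1.08]}
    - {"hand": 0.5,"xyz": [3.5,35,0],"twist": [0,0,-1.26]}
    - {"hand": 0.5,"xyz": [4,39,0.5],"twist": [0,0,-1.44]}
    - {"hand": 0.5,"xyz": [4.3,42,0.5],"twist": [0,0,-1.62]}
    - {"hand": 0.5,"xyz": [4.3,42.8,0.5],"twist": [0,0,-1.8]}
    - {"hand": 0.5,"xyz": [4.3,42.8,3],"twist": [0,0,-1.98]}
    - {"hand": 0.5,"xyz": [4.3,42.8,6],"twist": [0,0,-2.078]}
    - {"hand": 0.5,"xyz": [4.3,42.8,9],"twist": [0,0,-2.078]}
    - {"hand": 0.5,"xyz": [4.3,42.8,10.5],"twist": [0,0,-2.078]}
    - {"hand": 0.5,"xyz": [4.3,42.8,10.5],"twist": [0,0,-2.078]}
    - {"hand": 0.5,"xyz": [4.3,42.8,10.5],"twist": [0,0,-2.078]}

```text
time_s: 8.52
tool_pos: [0.5399, -0.3347, 0.2502]
tool_rot: [1.733, 2.618, -0.0]
contact_force: [-0.4, -1.2, -0.7]
width: 0.752
finger_force: 0.0
```

Run:
```python
from h import *
grab('scene','scene4'); rows([(.540,-.3347,.177)],23.0)
cv2.imwrite('pics/crop4.png',cv2.resize(cv2.imread('pics/scene4.png')[200:400,130:380],None,fx=2.4,fy=2.4))
```

```text
at [ 0.5401 -0.3349  0.2508] tool y yaw 22.98 q [-0.62  0.33  1.61 -0.    1.2  -1.02] t 8.575 F [-1.1  0.5  0.7] w 0.749
twist [ 0.001  0.002 -0.   ]
[ 0.54  -0.335  0.177] -> [ 0.  -0.   7.4]
```

View pics/crop4.png

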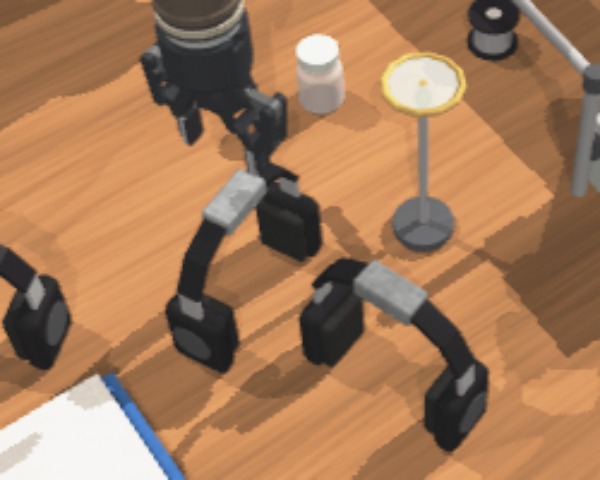

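The crop shows the gripper centred above B's pad (crop (235,200)), with neighbour A to the lower right at (390,290), clear of it. I'll lower and grip.

arm_command:
  series:
    - {"hand": 0.5,"xyz": [0,0,4],"twist": [0,0,0]}
    - {"hand": 0.5,"xyz": [0,0,6.5],"twist": [0,0,0]}
    - {"hand": 0.5,"xyz": [0,0,7.6],"twist": [0,0,0]}
    - {"hand": 0.5,"xyz": [0,0,7.6],"twist": [0,0,0]}
    - {"hand": -1,"xyz": [0,0,7.6],"twist": [0,0,0]}
    - {"hand": -1,"xyz": [0,0,7.6],"twist": [0,0,0]}
    - {"hand": -1,"xyz": [0,0,7.6],"twist": [0,0,0]}
    - {"hand": -1,"xyz": [0,0,7.6],"twist": [0,0,0]}
    - {"hand": -1,"xyz": [0,0,7.6],"twist": [0,0,0]}
    - {"hand": -1,"xyz": [0,0,7.6],"twist": [0,0,0]}
  force: 45

```text
time_s: 9.82
tool_pos: [0.5401, -0.3353, 0.1752]
tool_rot: [1.733, 2.617, -0.001]
contact_force: [-1.2, -0.8, 6.0]
width: 0.368
finger_force: 45.7
```

arm_command:
  series:
    - {"hand": -1,"xyz": [0,0,-1],"twist": [0,0,0]}
    - {"hand": -1,"xyz": [0,0,-2.5],"twist": [0,0,0]}
    - {"hand": -1,"xyz": [0,0,-5],"twist": [0,0,0]}
    - {"hand": -1,"xyz": [0,0,-9],"twist": [0,0,0]}
    - {"hand": -1,"xyz": [0,0,-13],"twist": [0,0,0]}
    - {"hand": -1,"xyz": [0,0,-17],"twist": [0,0,0]}
    - {"hand": -1,"xyz": [0,0,-21],"twist": [0,0,0]}
    - {"hand": -1,"xyz": [0,0,-25],"twist": [0,0,0]}
    - {"hand": -1,"xyz": [0,0,-28],"twist": [0,0,0]}
    - {"hand": -1,"xyz": [0,0,-28],"twist": [0,0,0]}

```text
time_s: 11.08
tool_pos: [0.5401, -0.3348, 0.4574]
tool_rot: [1.73, 2.614, -0.0]
contact_force: [0.3, 0.2, -2.5]
width: 0.36
finger_force: 44.9
```

Run:
```python
from h import *
for n in('top','scene'): grab(n,n+'5')
rows([(.5535,.0402,.454)],-6.0)
for n,Q in zip(('top','scene'),both(5)):
    q=sel(Q,(.54,-.335),.12,.27,.42); print(n,len(q),rect(q),'zmin cups',np.percentile(q[:,2],1))
    for yy in(1,-1):
        c=q[(yy*((q[:,1]+.335)*np.cos(.4)-(q[:,0]-.54)*np.sin(.4))>.06)]; print(yy,len(c),np.percentile(c[:,2],[1,50]) if len(c) else '')
cv2.imwrite('pics/crop5.png',cv2.resize(cv2.imread('pics/scene5.png')[60:360,130:400],None,fx=2,fy=2))
```

```text
at [ 0.5389 -0.334   0.4524] tool y yaw 22.98 q [-0.62  0.22  1.34  0.    1.58 -1.02] t 11.175 F [-0.5 -0.5 -2. ] w 0.363
twist [-0.001 -0.001  0.506]
[0.554 0.04  0.454] -> [33.9 15.9 -0.1]
top 663 (array([ 509.6, -265. ]), array([65.7, 40.3]), 'yaw of long axis as y:', np.float32(-66.72)) zmin cups 0.2973995651261385
1 644 [0.29731207 0.36421523]
-1 0 
scene 2513 (array([ 542., -334.]), array([ 66.2, 190.3]), 'yaw of long axis as y:', np.float32(22.83)) zmin cups 0.28987907023152415
1 699 [0.28822244 0.36003146]
-1 1291 [0.28924641 0.35293157]
```

View pics/crop5.png

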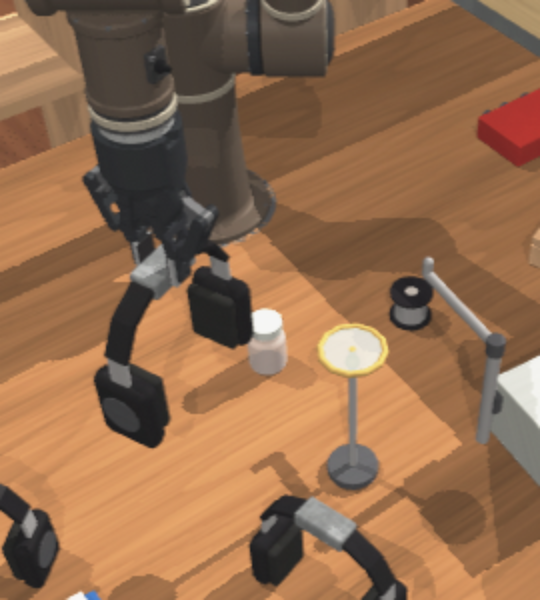

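The crop shows the headphones lifted level (pad at (155,265)) and clear of the magnifier. Moving to above the bar.

arm_command:
  series:
    - {"hand": -1,"xyz": [1,0.5,-1],"twist": [0,0,0.02]}
    - {"hand": -1,"xyz": [3,1.5,-2],"twist": [0,0,0.05]}
    - {"hand": -1,"xyz": [6,3,-2],"twist": [0,0,0.1]}
    - {"hand": -1,"xyz": [10,4.8,-2],"twist": [0,0,0.16]}
    - {"hand": -1,"xyz": [14,6.6,-2],"twist": [0,0,0.22]}
    - {"hand": -1,"xyz": [18,8.4,-2],"twist": [0,0,0.28]}
    - {"hand": -1,"xyz": [22,10.3,-2],"twist": [0,0,0.34]}
    - {"hand": -1,"xyz": [26,12.2,-2],"twist": [0,0,0.4]}
    - {"hand": -1,"xyz": [29.5,13.8,-2],"twist": [0,0,0.45]}
    - {"hand": -1,"xyz": [32,15,-1.5],"twist": [0,0,0.48]}
    - {"hand": -1,"xyz": [33.4,15.7,-1],"twist": [0,0,0.5]}
    - {"hand": -1,"xyz": [33.9,15.9,0],"twist": [0,0,0.506]}
    - {"hand": -1,"xyz": [33.9,15.9,0],"twist": [0,0,0.506]}
    - {"hand": -1,"xyz": [33.9,15.9,0],"twist": [0,0,0.506]}
    - {"hand": -1,"xyz": [33.9,15.9,0],"twist": [0,0,0.506]}

```text
time_s: 13.05
tool_pos: [0.5535, 0.0391, 0.4537]
tool_rot: [2.336, 2.1, 0.001]
contact_force: [0.8, 0.2, -1.7]
width: 0.359
finger_force: 44.9
```

Run:
```python
from h import *
for n in('top','scene'): grab(n,n+'6')
rows([(.5535,.0402,.255),(.5535,.0402,.213)],-6.0)
for n,Q in zip(('top','scene'),both(6)):
    q=sel(Q,(.5535,.04),.13,.26,.42); print(n,len(q),rect(q),np.percentile(q[:,2],[1,99]))
```

```text
at [0.5535 0.0393 0.4537] tool y yaw -6.07 q [-0.01  0.06  1.53 -0.    1.56  0.1 ] t 13.15 F [ 0.5 -0.9 -2.9] w 0.363
twist [ 0.001 -0.    -0.001]
[0.554 0.04  0.255] -> [ 0.1 -0.  19.9]
[0.554 0.04  0.213] -> [ 0.1 -0.  24.1]
top 853 (array([552. ,  38.8]), array([189.,  65.]), 'yaw of long axis as y:', np.float32(-5.85)) [0.29714176 0.41801218]
scene 1996 (array([554.9,  39. ]), array([192.4,  67.9]), 'yaw of long axis as y:', np.float32(-5.98)) [0.28790968 0.4174135 ]
```

arm_command:
  series:
    - {"hand": -1,"xyz": [0.1,0,2],"twist": [0,0,0]}
    - {"hand": -1,"xyz": [0.1,0,5],"twist": [0,0,0]}
    - {"hand": -1,"xyz": [0.1,0,8],"twist": [0,0,0]}
    - {"hand": -1,"xyz": [0.1,0,11],"twist": [0,0,0]}
    - {"hand": -1,"xyz": [0.1,0,14],"twist": [0,0,0]}
    - {"hand": -1,"xyz": [0.1,0,17],"twist": [0,0,0]}
    - {"hand": -1,"xyz": [0.1,0,19.5],"twist": [0,0,0]}
    - {"hand": -1,"xyz": [0.1,0,21],"twist": [0,0,0]}
    - {"hand": -1,"xyz": [0.1,0,22],"twist": [0,0,0]}
    - {"hand": -1,"xyz": [0.1,0,22.6],"twist": [0,0,0]}
    - {"hand": -1,"xyz": [0.1,0,23],"twist": [0,0,0]}
    - {"hand": -1,"xyz": [0.1,0,23.2],"twist": [0,0,0]}
    - {"hand": -1,"xyz": [0.1,0,23.2],"twist": [0,0,0]}

```text
time_s: 14.78
tool_pos: [0.5536, 0.0409, 0.2216]
tool_rot: [2.335, 2.102, 0.001]
contact_force: [0.4, -0.1, -1.8]
width: 0.366
finger_force: 45.0
```

Run:
```python
from h import *
for n in('top','scene'): grab(n,n+'7')
rows([(.5535,.0402,.213)],-6.0)
for n,Q in zip(('top','scene'),both(7)):
    q=sel(Q,(.5535,.04),.12,.06,.13); q=q[q[:,0]<.615]; print(n,len(q),rect(q),np.percentile(q[:,2],[1,99]))
cv2.imwrite('pics/crop7.png',cv2.resize(cv2.imread('pics/scene7.png')[120:320,260:500],None,fx=2.5,fy=2.5))
```

```text
at [0.5537 0.0408 0.2217] tool y yaw -6.02 q [-0.    0.2   1.83  0.    1.11  0.1 ] t 14.875 F [ 0.3  0.3 -1.3] w 0.366
twist [ 0.001 -0.    -0.   ]
[0.554 0.04  0.213] -> [-0.1 -0.   0.9]
top 328 (array([552.6,  40.4]), array([189.1,  65.7]), 'yaw of long axis as y:', np.float32(-5.65)) [0.0634282  0.12982886]
scene 793 (array([555.7,  39.7]), array([190.9,  68.3]), 'yaw of long axis as y:', np.float32(-5.04)) [0.06188254 0.12971345]
```

View pics/crop7.png

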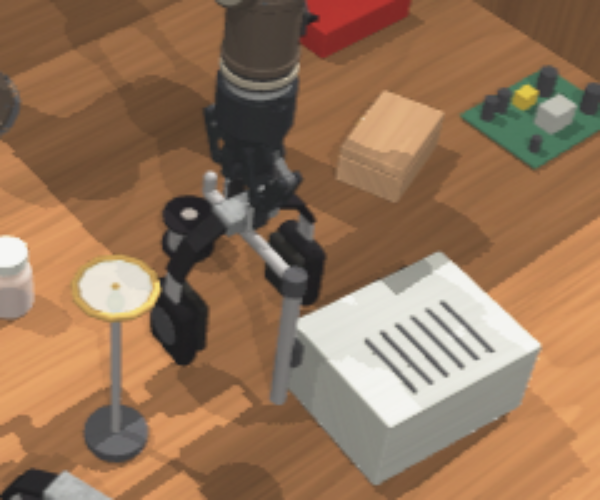

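The crop shows the headband straddling the bar: pad (235,210), tip (210,180), hub (292,280), and one cup on each side. I'll lower gently.

arm_command:
  series:
    - {"hand": -1,"xyz": [0,0,0.3],"twist": [0,0,0]}
    - {"hand": -1,"xyz": [0,0,0.5],"twist": [0,0,0]}
    - {"hand": -1,"xyz": [0,0,0.7],"twist": [0,0,0]}
    - {"hand": -1,"xyz": [0,0,0.8],"twist": [0,0,0]}
    - {"hand": -1,"xyz": [0,0,0.8],"twist": [0,0,0]}

```text
time_s: 15.5
tool_pos: [0.5534, 0.0408, 0.2132]
tool_rot: [-2.335, -2.102, 0.0]
contact_force: [0.1, 0.4, -1.7]
width: 0.362
finger_force: 45.0
```

arm_command:
  series:
    - {"hand": -1,"xyz": [0,0,0.05],"twist": [0,0,0]}
    - {"hand": -1,"xyz": [0,0,0.1],"twist": [0,0,0]}
    - {"hand": -1,"xyz": [0,0,0.1],"twist": [0,0,0]}

```text
time_s: 15.88
tool_pos: [0.5536, 0.0408, 0.2129]
tool_rot: [2.335, 2.102, 0.0]
contact_force: [-1.3, 0.2, 2.9]
width: 0.359
finger_force: 45.6
```

Contact at z 0.213, as predicted. Releasing gently.

arm_command:
  series:
    - {"hand": -0.2,"xyz": [0,0,0],"twist": [0,0,0]}
    - {"hand": -0.1,"xyz": [0,0,0],"twist": [0,0,0]}
    - {"hand": 0.1,"xyz": [0,0,0],"twist": [0,0,0]}
    - {"hand": 0.2,"xyz": [0,0,0],"twist": [0,0,0]}
    - {"hand": 0.2,"xyz": [0,0,0],"twist": [0,0,0]}
    - {"hand": 0.2,"xyz": [0,0,-0.5],"twist": [0,0,0]}
    - {"hand": 0.2,"xyz": [0,0,-1.5],"twist": [0,0,0]}
    - {"hand": 0.2,"xyz": [0,0,-3],"twist": [0,0,0]}
    - {"hand": 0.2,"xyz": [0,0,-6],"twist": [0,0,0]}
    - {"hand": 0.2,"xyz": [0,0,-10],"twist": [0,0,0]}
    - {"hand": 0.2,"xyz": [0,0,-15],"twist": [0,0,0]}
    - {"hand": 0.2,"xyz": [-6,0,-18],"twist": [0,0,0]}
    - {"hand": 0.2,"xyz": [-12,0,-18],"twist": [0,0,0]}
    - {"hand": 0.2,"xyz": [-18,0,-18],"twist": [0,0,0]}
    - {"hand": 0.2,"xyz": [-18,0,-18],"twist": [0,0,0]}

```text
time_s: 17.75
tool_pos: [0.534, -0.1422, 0.3938]
tool_rot: [2.34, 2.093, -0.0]
contact_force: [1.1, -0.1, 1.1]
width: 0.597
finger_force: 0.0
```

Run:
```python
from h import *
bar('8'); rows([],None)
for n,Q in zip(('top','scene'),both(8)):
    q=sel(Q,(.5535,.04),.12,.05,.13); q=q[q[:,0]<.615]; print(n,len(q),rect(q))
    q=sel(Q,(.5535,.04),.04,.208,.222); print(' pad',q.mean(0).round(4),rect(q))
    for k,c,r,a,b in(('mag',(.575,-.138),.06,.22,.25),('jar',(.3505,-.12),.05,.07,.1),('spool',(.4,.102),.05,.04,.06),('box',(.4385,.3946),.1,.045,.07)):
        m=[sel(W,c,r,a,b).mean(0).round(3)[:2] for W in(Q,both(0)[0 if n=='top' else 1])]; print(' ',k,*m)
cv2.imwrite('pics/crop8.png',cv2.resize(cv2.imread('pics/scene8.png')[120:320,260:500],None,fx=2.5,fy=2.5))
```

```text
top bar 256 [0.5518 0.0222 0.1903] psi 87.06 want 83.9
 y at x=.5535 0.022140499097416437
scene bar 193 [0.5574 0.0153 0.1906] psi 138.98 want 83.9
 y at x=.5535 0.010783014243754725
at [ 0.5345 -0.1386  0.3932] tool y yaw -6.12 q [-0.33  0.07  1.63  0.    1.44 -0.23] t 17.85 F [0.6 0.8 0.5] w 0.598
top 453 (array([552.2,  41. ]), array([188.6,  65.2]), 'yaw of long axis as y:', np.float32(-6.38))
 pad [0.5532 0.0411 0.213 ] (array([553.5,  40.3]), array([69.3, 31.9]), 'yaw of long axis as y:', np.float32(-4.73))
  mag [ 0.554 -0.109] [ 0.575 -0.138]
  jar [ 0.373 -0.128] [ 0.351 -0.12 ]
  spool [0.399 0.102] [0.399 0.102]
  box [0.438 0.395] [0.439 0.395]
scene 952 (array([556.9,  39.2]), array([189.4,  68.4]), 'yaw of long axis as y:', np.float32(-5.14))
 pad [0.5563 0.0393 0.2133] (array([554.5,  40.4]), array([66. , 34.3]), 'yaw of long axis as y:', np.float32(-7.28))
  mag [ 0.577 -0.138] [ 0.577 -0.138]
  jar [ 0.355 -0.122] [ 0.355 -0.122]
  spool [0.398 0.101] [0.401 0.102]
  box [0.444 0.391] [0.444 0.391]
```

View pics/crop8.png

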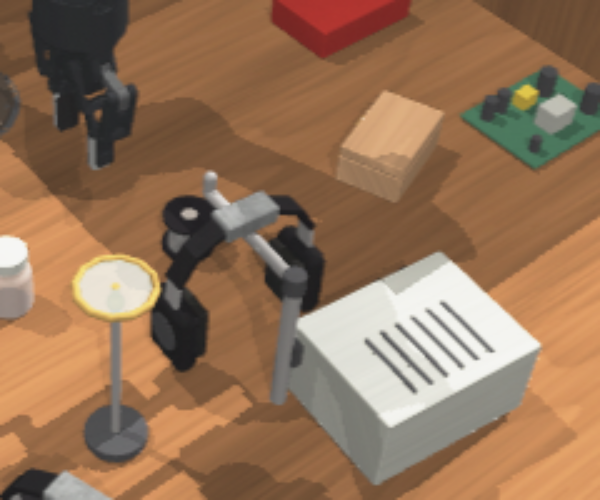

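The crop shows the headphones level across the bar (pad (245,215)) between tip and hub, one cup on each side. The bystanders have not moved and the gripper is clear, so I'll hand in.

```bash
python3 -c "
from cell import manip
print(manip.hand_in())"
```

```text
the job is handed in; nothing more can be done
None
```

I swung the bar out to its stop, hung the nearest headphones level and square across it, left the bystanders in place, and handed the job in at about 18 s; it returned no verdict.

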